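Sort the desk supplies at the filing desk

ROBOT

A 6-joint arm with a two-finger parallel gripper is mounted at the origin on the work surface. World frame = base frame: x ahead of the robot, y to its left, z up, the work surface at z = 0. Lengths are in mm, angles in rad, forces in N, time in s.
With the tool pointing down it reaches from about 325 to 750 mm from the base axis. Payload 7.6 kg.
Tool frame: the origin (TCP) lies between the finger pads; the fingertips stand 14 mm ahead of it and the grasp point (between the pads) lies 5 mm behind it; z points along the fingers, y is the line along which they close (so a half turn about z gives the same grasp; the last joint's range is limited). The gripper opens to 85 mm and grips with 20 to 120 N. Pads are 22 mm wide; open, the fingers measure 114 mm over their backs; the gripper's body (76 mm by 85 mm) begins 54 mm behind the grasp point. The pads swing forward as they close: fully open they stand 13 mm farther back than shut.
Start: joints at [1.078, 0.052, 1.401, -0, 1.689, -0.07], TCP at [215.402, 478.797, 245.323] pointing down, gripper open.
Joint ranges: [-2.9, 2.9], [-0.91, 2.17], [0.12, 2.37], [-1.06, 4.2], [0.26, 2.73], [-2.93, 2.93]. Speed limits (rad/s): [2.57, 2.57, 3.01, 3.14, 3.14, 3.14].

INTERFACE

Orientations are given as a unit quaternion [x, y, z, w].
In Python, from cell import manip gives the robot as it stands.
- The arm moves only by the tool drive_tool, never from a script. Its argument "increments" is a list that holds one entry, the list of rows, each a list of 7 numbers: the shift along the tool's x, y, z in cm, then the turn, a rotation vector about the tool's x, y, z in degrees, then the opening in per cent of the stroke, from 0 (shut) to 100 (fully open). A call has 1 to 12 rows; each row shifts and turns the commanded pose from where the row before left it, along the tool's axes as they then stand; what a row does not reach is not made up. A row lasts 1/10 s, in which the tool goes at most 50 mm and 8.59 degrees, less where a joint would pass 70% of its speed; a pose out of reach is approached as far as the arm can. A call with a gripper value outside its range is refused whole. The fingers move at their own pace and stop on an object; "squeeze" is the grip in N (left out, the last holds). Time passes only in rows, so rows that do not move let the fingers close. It gives the time, the measured TCP pose, the force, the opening and the grip force at its end, in the units of the state.
- manip.observe(): the state, without advancing time (a new reading comes with each control period).
- manip.grab_frame(name): name is "scene" or "top" or "wrist"; returns the picture (384x512x3 uint8, red, green, blue); there is no depth.
- manip.camera_info(name): a dict with "K" (3x3 intrinsics, pixels), "camera_from_world" (4x4, takes a point from world to camera coordinates). Camera axes: x right, y down, z forward; pixel columns grow to the right and rows downward; lengths in mm; the calibration is good to about 2 mm. A picture is of the moment at which its call begins: read the wrist's pose just before it. camera_info takes no time and is no camera call; for the wrist camera it gives the pose at the moment of the call.
- manip.hand_in(): hands the job in; it is judged then, once.
Trained networks look in the newest picture that a camera, given by its name, has taken for a name from the list of things; names that differ only in an ending like _2 or _b are one class to them, and where a whole thing is asked for, a point or a joint stands for the part that bears it (a point fixed in the world has none). Each returns a list of dicts, best first, with "score" (0 to 1); they miss things now and then, are a little off and sometimes report something else, mostly with a low value. They report only what shows in the picture. A call takes as long as a camera call. They do not tell look-alikes from the thing itself.
- manip.masks_of(query, camera): "region" (384x512 bool, what is visible of it) and "box" ([left, top, width, height] in pixels, round what is visible of it).
The state is a dict: "t": time; "q": joint angles; "qd": joint speeds; "tau": joint torques, N m; "ee_pos": TCP position; "tool_rot": TCP orientation; "ft_force": force on the tool from outside, world axes, zero at the start; "wrist_torque": the same for the moment, N m; "gripper_width": finger opening in mm; "finger_force": force on a finger pad.
Only numpy, scipy, OpenCV 4.12 (cv2) and the standard library are available. Lean on these libraries where they do the work, as an engineer would, in place of code of your own. Each camera call takes 0.05 s, during which the arm holds its last target. There are 200 camera calls.

TASK

Tidy the filing desk: put both hand stamps in the yellow tray, both binder clips in the blue tray and the tape roll in the green tray. Set each thing down gently, without dropping it, on the tray's floor, the same way up as it stands now and not on top of another, and leave the stapler and the ink pad where they are.

Things in the scene. Friction and masses are not known exactly. Their poses are not given: they have to be found in the camera images.
- stamp_red: Red-knobbed hand stamp standing on its rubber: wooden base block 60 (its x) by 28 (its y) by 18 mm high, a thin brass neck (16 mm across) from 18 to 30 mm, and a red upright round handle knob 26 mm in diameter from 30 to 62 mm above the underside (rounded top rim), centred on the base. Loose, about 70 g. Origin: centre of the underside; z up.
- stamp_black: Black-knobbed hand stamp standing on its rubber: wooden base block 60 (its x) by 28 (its y) by 18 mm high, a thin brass neck (16 mm across) from 18 to 30 mm, and a black upright round handle knob 26 mm in diameter from 30 to 62 mm above the underside (rounded top rim), centred on the base. Loose, about 70 g. Origin: centre of the underside; z up.
- clip_black: Black binder clip standing on its flat spine, jaws up: 41 mm long (its x) with flat, parallel ends, 24 mm wide (its y) at the spine, narrowing like a roof to about 10 mm at the jaw edge 30 mm up; two steel wire levers stand up from the jaws to 50 mm above the underside, at the middle of the length (within 14 mm of it). Firm to grip across its two ends. Loose, about 40 g. Origin: centre of the underside; z up.
- clip_orange: Orange binder clip standing on its flat spine, jaws up: 41 mm long (its x) with flat, parallel ends, 24 mm wide (its y) at the spine, narrowing like a roof to about 10 mm at the jaw edge 30 mm up; two steel wire levers stand up from the jaws to 50 mm above the underside, at the middle of the length (within 14 mm of it). Firm to grip across its two ends. Loose, about 40 g. Origin: centre of the underside; z up.
- tape: Roll of white adhesive tape lying flat, with a brown cardboard core: a rigid ring 56 mm in outer diameter, 28 mm across the hole, 24 mm high. Loose, about 60 g. Origin: centre of the underside (on the roll's axis); z up.
- tray_yellow: Yellow plastic tray, open on top, fixed to the desk: outside 120 (its x) by 150 mm (its y), 22 mm high, walls and floor 4 mm thick (inside 112 by 142 mm, flat, no dividers). Origin: centre of its underside, on the desk; z up. For the two stamps.
- tray_blue: Blue plastic tray, open on top, fixed to the desk: outside 120 (its x) by 150 mm (its y), 22 mm high, walls and floor 4 mm thick (inside 112 by 142 mm, flat, no dividers). Origin: centre of its underside, on the desk; z up. For the two binder clips.
- tray_green: Green plastic tray, open on top, fixed to the desk: outside 120 (its x) by 150 mm (its y), 22 mm high, walls and floor 4 mm thick (inside 112 by 142 mm, flat, no dividers). Origin: centre of its underside, on the desk; z up. For the tape roll.
- stapler: Bystander: red desk stapler, 130 (its x) by 34 mm, about 53 mm high, loose, to be left alone. Origin: centre of the underside.
- inkpad: Bystander: open ink pad, dark steel tin 110 (its x) by 70 mm, 17 mm high, with a purple pad, loose, to be left alone. Origin: centre of the underside.
There are look-alikes about, which are no part of the job. Leave any pink or purple look-alike of the stamp_red alone. Leave any pink or purple look-alike of the stamp_black alone.

How it is judged (in metres and radians):
At the end, for the whole second after the job is handed in: Stamps in the yellow tray, clips in the blue, tape in the green: each origin within 56 mm (tray x) and 71 mm (tray y) of the tray's centre, under 10 mm above its underside (on its floor), upright within 0.2 rad, at rest (below 0.02 m/s, 0.3 rad/s) (x of stamp_red in the frame of tray_yellow between -0.056 and 0.056 m and y of stamp_red in the frame of tray_yellow between -0.071 and 0.071 m and z of stamp_red in the frame of tray_yellow between 0 and 0.01 m and angle between each of stamp_red, stamp_black, clip_black, clip_orange, tape's own z axis and vertical below 0.2 rad and linear speed of each of stamp_red, stamp_black, clip_black, clip_orange, tape below 0.02 m/s and angular speed of each of stamp_red, stamp_black, clip_black, clip_orange, tape below 0.3 rad/s and x of stamp_black in the frame of tray_yellow between -0.056 and 0.056 m and y of stamp_black in the frame of tray_yellow between -0.071 and 0.071 m and z of stamp_black in the frame of tray_yellow between 0 and 0.01 m and x of clip_black in the frame of tray_blue between -0.056 and 0.056 m and y of clip_black in the frame of tray_blue between -0.071 and 0.071 m and z of clip_black in the frame of tray_blue between 0 and 0.01 m and x of clip_orange in the frame of tray_blue between -0.056 and 0.056 m and y of clip_orange in the frame of tray_blue between -0.071 and 0.071 m and z of clip_orange in the frame of tray_blue between 0 and 0.01 m and x of tape in the frame of tray_green between -0.056 and 0.056 m and y of tape in the frame of tray_green between -0.071 and 0.071 m and z of tape in the frame of tray_green between 0 and 0.01 m); the robot touches nothing.
It fails at once if the stapler is moved by more than 25 mm or tipped (distance of stapler from where it was at the start of the episode above 0.025 m or angle between stapler's own z axis and vertical above 0.3 rad).
It fails at once if the inkpad is moved by more than 25 mm or tipped (distance of inkpad from where it was at the start of the episode above 0.025 m or angle between inkpad's own z axis and vertical above 0.3 rad).
It fails at once if a thing to be sorted is dropped or thrown (faster than 0.8 m/s, a fall of about 33 mm, while no finger touches it) ((linear speed of stamp_red above 0.8 m/s and contact force between stamp_red and the fingers below 0.01 N) or (linear speed of stamp_black above 0.8 m/s and contact force between stamp_black and the fingers below 0.01 N) or (linear speed of clip_black above 0.8 m/s and contact force between clip_black and the fingers below 0.01 N) or (linear speed of clip_orange above 0.8 m/s and contact force between clip_orange and the fingers below 0.01 N) or (linear speed of tape above 0.8 m/s and contact force between tape and the fingers below 0.01 N)).
It also fails if it takes over 120 s, if anything falls off the work surface, if the arm or the gripper's body presses on something with over 40 N, if the wrist force passes 120 N, or if a joint passes its speed limit or range.

## Working session

There is one attempt and no reset: what is moved stays moved. The work goes in short steps, Python scripts to look and compute and a tool call to move; the robot and the scene stay as the last step left them, time stands still between calls to the robot, and variables do not carry over. Pictures are saved under pics/ and viewed, at most 14 in all, crops included, and the job is handed in when it is done.

Besides the shell and the picture viewer there is one more tool, called after "Call:" as name(argument=value, ...) on one line, values as JSON. drive_tool: Moves the arm, as the interface text tells. Its arguments: {"type":"object","properties":{"increments":{"type":"array"},"squeeze":{"type":"number"}},"required":["increments"]}

```bash
mkdir -p pics; ls
python3 - <<'E'
from cell import manip
import cv2, numpy as np
for n in ("scene","top"):
    im=manip.grab_frame(n); cv2.imwrite(f"pics/{n}0.png",cv2.resize(im[:,:,::-1],(800,600),interpolation=cv2.INTER_CUBIC))
    c=manip.camera_info(n); print(n,np.round(c["K"],1).tolist(),np.round(c["camera_from_world"],3).tolist())
o=manip.observe(); print({k:np.round(v,3).tolist() for k,v in o.items()})
for q in "stamp_red stamp_black clip_black clip_orange tape tray_yellow tray_blue tray_green stapler inkpad".split():
    print(q,[(round(d["score"],2),np.round(d["box"]).tolist()) for d in manip.masks_of(q,"top")])
E
```

```text
pics
scene [[448.7, 0.0, 254.6], [0.0, 448.7, 181.3], [0.0, 0.0, 1.0]] [[-0.812, 0.584, 0.004, 388.618], [0.46, 0.643, -0.612, -199.863], [-0.36, -0.495, -0.791, 1286.709], [0.0, 0.0, 0.0, 1.0]]
top [[400.3, 0.0, 253.0], [0.0, 400.3, 190.2], [0.0, 0.0, 1.0]] [[-0.06, -0.998, -0.007, 22.795], [-0.978, 0.06, -0.2, 493.439], [0.2, -0.006, -0.98, 981.523], [0.0, 0.0, 0.0, 1.0]]
{'t': 0.1, 'q': [1.078, 0.053, 1.402, -0.0, 1.689, -0.07], 'qd': [-0.0, -0.001, -0.005, 0.001, -0.002, 0.0], 'tau': [0.001, -38.258, -36.099, -0.0, 0.005, -0.0], 'ee_pos': [215.275, 478.573, 244.561], 'tool_rot': [0.21, 0.978, -0.001, -0.0], 'ft_force': [0.07, -0.9, -0.022], 'wrist_torque': [-0.069, -0.006, 0.059], 'finger_force': 0.0, 'gripper_width': 85.748}
stamp_red [(0.83, [219.0, 233.0, 27.0, 18.0]), (0.61, [189.0, 209.0, 20.0, 21.0]), (0.56, [180.0, 243.0, 23.0, 25.0])]
stamp_black [(0.74, [299.0, 247.0, 23.0, 19.0]), (0.71, [294.0, 212.0, 21.0, 20.0]), (0.71, [335.0, 196.0, 24.0, 20.0]), (0.38, [251.0, 208.0, 9.0, 14.0])]
clip_black [(0.49, [248.0, 205.0, 14.0, 17.0])]
clip_orange [(0.64, [133.0, 237.0, 18.0, 18.0]), (0.47, [251.0, 206.0, 13.0, 15.0])]
tape [(0.73, [343.0, 230.0, 20.0, 21.0])]
tray_yellow [(0.65, [215.0, 132.0, 60.0, 46.0])]
tray_blue [(0.86, [301.0, 118.0, 60.0, 49.0]), (0.57, [294.0, 211.0, 21.0, 20.0])]
tray_green [(0.74, [136.0, 129.0, 60.0, 49.0]), (0.2, [300.0, 118.0, 60.0, 50.0])]
stapler [(0.84, [78.0, 186.0, 28.0, 51.0]), (0.16, [218.0, 128.0, 56.0, 50.0])]
inkpad [(0.84, [388.0, 173.0, 34.0, 46.0])]
```

Run:
```python
from cell import manip
import cv2
im=manip.grab_frame("top"); c=im[105:285,60:440,::-1]
cv2.imwrite("pics/topc.png",cv2.resize(c,(798,378),interpolation=cv2.INTER_CUBIC))
```

```text
(no output)
```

View pics/scene0.png

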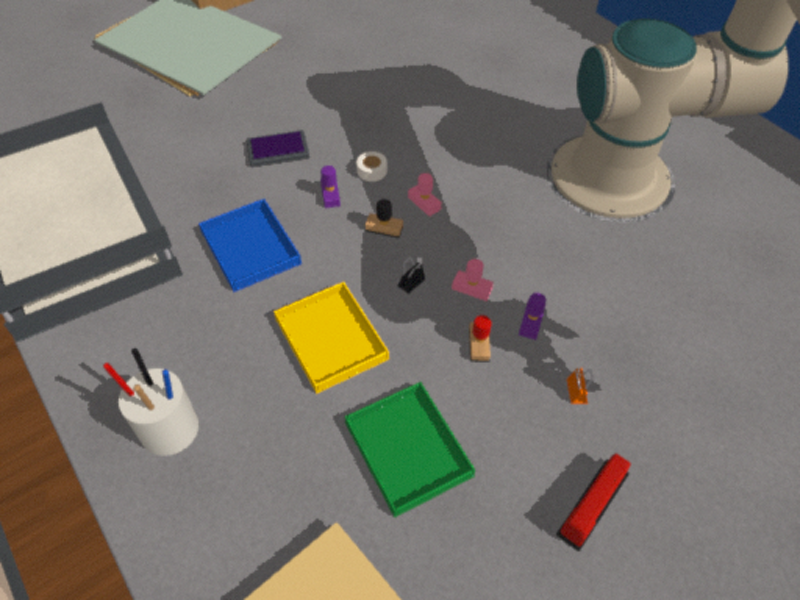

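View pics/topc.png

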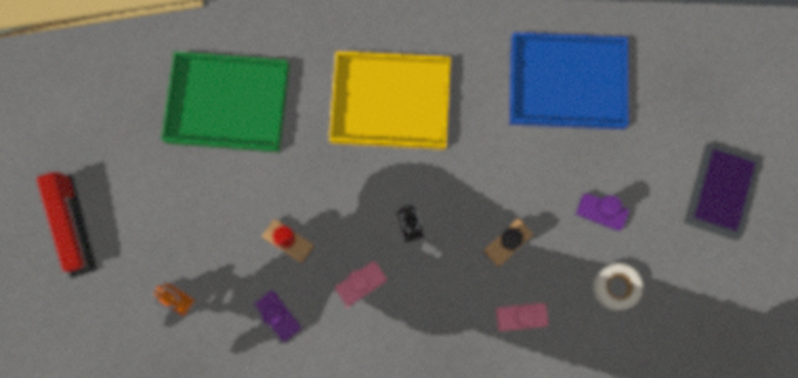

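The wide view shows two real stamps. In top-image pixels, the candidates are:

| Candidate | Top pixel | Fits? |
|---|---|---|
| stamp_red: red knob, wooden base | (197,219) | yes |
| stamp_black: black knob, wooden base | (303,220) | yes |
| pink look-alikes | (232,240), (309,256) | no, pink all over |
| purple look-alikes | (192,255), (347,205) | no, purple all over |

The black clip is at (255,211), the orange clip at (143,246) and the tape at (354,241). Next I work out coarse positions.

```bash
cat > h.py <<'E'
from cell import manip
import cv2, numpy as np
from scipy.spatial.transform import Rotation as R
def w(uv,z,info):
    T=info["camera_from_world"]; T=np.array(T); K=np.array(info["K"])
    uv=np.atleast_2d(uv).astype(float); d=np.c_[uv,np.ones(len(uv))]@np.linalg.inv(K).T@T[:3,:3]
    c=-T[:3,:3].T@T[:3,3]; return (c+d*((z-c[2])/d[:,2])[:,None])[:,:2]
def px(P,info):
    T=np.array(info["camera_from_world"]); K=np.array(info["K"])
    q=(np.atleast_2d(P)@T[:3,:3].T+T[:3,3])@K.T; return q[:,:2]/q[:,2:]
def rect(mask,z,info):
    m=mask.astype(np.uint8); c=max(cv2.findContours(m,cv2.RETR_EXTERNAL,cv2.CHAIN_APPROX_NONE)[0],key=cv2.contourArea)
    (x,y),(a,b),t=cv2.minAreaRect(w(c[:,0],z,info).astype(np.float32))
    if a<b: a,b,t=b,a,t+90
    return np.round([x,y,a,b,(t+90)%180-90],1)   # centre, long, short, long-axis yaw deg
def pose():
    o=manip.observe(); r=R.from_quat(o["tool_rot"]); m=r.as_matrix()
    return np.array(o["ee_pos"]),m
E
python3 - <<'E'
from h import *
manip.grab_frame("top"); I=manip.camera_info("top")
for q,z in dict(stamp_red=18,stamp_black=18,clip_black=15,clip_orange=15,tape=24,tray_yellow=22,tray_blue=22,tray_green=22,stapler=30,inkpad=17).items():
    for d in manip.masks_of(q,"top"):
        if d["score"]>.35: print(q,round(d["score"],2),d["box"],rect(d["region"],z,I).tolist())
p,m=pose(); print(np.round(m,3))
W=manip.camera_info("wrist"); T=W["camera_from_world"]; print(np.round(W["K"],1),"cam in tool",np.round(m.T@(-T[:3,:3].T@T[:3,3]-p),1)); print(np.round(T[:3,:3]@m,3))
E
```

```text
stamp_red 0.78 [181.8, 244.2, 21.4, 22.4] [339.2, 159.3, 61.2, 30.9, 31.6]
stamp_red 0.71 [220.3, 230.4, 23.8, 22.0] [374.0, 55.6, 61.0, 33.9, -59.8]
stamp_red 0.59 [186.8, 213.6, 23.4, 16.0] [430.4, 142.3, 61.2, 27.4, 53.3]
stamp_black 0.78 [336.6, 197.1, 22.8, 18.1] [447.0, -253.6, 60.3, 38.5, 63.3]
stamp_black 0.66 [295.4, 211.4, 19.9, 21.6] [412.0, -130.4, 61.9, 27.5, -49.1]
stamp_black 0.66 [301.0, 248.4, 17.9, 17.6] [320.6, -139.4, 60.3, 29.1, -88.3]
stamp_black 0.43 [249.4, 207.5, 14.9, 12.8] [443.1, -10.4, 46.8, 26.9, 7.6]
clip_black 0.6 [247.8, 203.9, 14.1, 18.4] [443.7, -11.7, 45.8, 27.5, 10.5]
clip_orange 0.46 [133.9, 235.3, 15.6, 19.2] [369.1, 288.4, 48.6, 28.2, 67.2]
tape 0.85 [342.3, 229.4, 23.2, 21.1] [349.0, -258.3, 56.6, 53.7, 86.5]
tray_yellow 0.61 [215.6, 128.4, 59.2, 50.2] [604.9, 6.1, 149.7, 124.4, 83.2]
tray_blue 0.76 [300.4, 117.4, 60.0, 48.3] [617.9, -226.6, 155.5, 128.3, 83.9]
tray_green 0.78 [137.8, 131.0, 58.1, 47.7] [615.6, 216.0, 156.0, 125.7, 81.5]
stapler 0.82 [76.4, 187.8, 31.5, 47.2] [469.6, 415.6, 136.1, 45.3, 16.8]
stapler 0.64 [250.5, 205.5, 12.5, 16.6] [442.2, -11.4, 43.6, 26.5, 12.4]
inkpad 0.59 [385.2, 174.1, 38.1, 47.5] [461.3, -405.0, 113.6, 73.3, -22.0]
[[-0.912  0.41   0.   ]
 [ 0.41   0.912  0.   ]
 [-0.     0.    -1.   ]]
[[270.7   0.  259.4]
 [  0.  270.7 191.1]
 [  0.    0.    1. ]] cam in tool [  66.9   -0.5 -128.1]
[[ 0.001  1.     0.001]
 [-0.964  0.001 -0.264]
 [-0.264 -0.001  0.964]]
```

Call:
drive_tool(increments=[[[-3, -2, 0.8, 0, 0, 0, 100], [-3, -2, 0.8, 0, 0, 0, 100], [-3, -2, 0.8, 0, 0, 0, 100], [-3, -2, 0.8, 0, 0, 0, 100], [-3, -2, 0.8, 0, 0, 0, 100], [-3, -2, 0.8, 0, 0, 0, 100], [-3, -2, 0.8, 0, 0, 0, 100], [-3, -2, 0.8, 0, 0, 0, 100], [-3, -2, 0.8, 0, 0, 0, 100], [-3, -2, 0.8, 0, 0, 0, 100], [-3, -2, 0.8, 0, 0, 0, 100], [0, 0, 0, 0, 0, 0, 100]]])

```text
t: 2.4
ee_pos: [427.0, 139.8, 156.2]
tool_rot: [0.212, 0.977, -0.001, -0.001]
ft_force: [-0.1, -0.3, -0.1]
gripper_width: 85.4
finger_force: 0.0
```

```bash
cat >> h.py <<'E'
def go(x,y,z,yaw=None):
    "needed shift in tool axes (cm) to TCP x,y,z; turn (deg about tool z) to bring tool-y axis to yaw"
    p,m=pose(); print("tool-axes shift cm",np.round(m.T@(np.array([x,y,z])-p)/10,2),"TCP",np.round(p,1))
    cur=np.degrees(np.arctan2(m[1,1],m[0,1])); print("tool y yaw",round(cur,1))
    if yaw is not None: print("turn deg", round(-((yaw-cur+90)%180-90),1), "then shift cm",np.round(R.from_euler("z",np.radians((yaw-cur+90)%180-90)).as_matrix().__matmul__(m).T@(np.array([x,y,z])-p)/10,2))
def snap(cam,name,box=None,s=None):
    I=manip.camera_info(cam); im=manip.grab_frame(cam)
    c=im if box is None else im[box[1]:box[3],box[0]:box[2]]
    s=s or min(800/c.shape[1],600/c.shape[0]); cv2.imwrite(f"pics/{name}.png",cv2.resize(c[:,:,::-1],None,fx=s,fy=s,interpolation=cv2.INTER_CUBIC)); return im,I
E
python3 - <<'E'
from h import *
im,I=snap("wrist","w1")
for q,z in dict(stamp_red=18,stamp_black=18).items():
    for d in manip.masks_of(q,"wrist"):
        if d["score"]>.35: print(q,round(d["score"],2),d["box"],rect(d["region"],z,I).tolist())
hsv=cv2.cvtColor(im,cv2.COLOR_RGB2HSV); h,s,v=cv2.split(hsv)
m=(((h<6)|(h>174))&(s>170)&(v>80)).astype(np.uint8); n,_,st,ce=cv2.connectedComponentsWithStats(m)
for i in range(1,n):
    if st[i,4]>60: print(st[i],ce[i].round(1),"z50",w(ce[i],50,I).round(1))
E
```

```text
stamp_red 0.93 [205.9, 62.5, 66.7, 58.3] [339.0, 159.6, 59.7, 30.4, 35.2]
stamp_red 0.79 [127.4, 140.1, 65.0, 61.8] [369.1, 53.0, 68.6, 40.7, -59.6]
stamp_red 0.69 [235.8, 169.0, 61.2, 47.5] [435.4, 140.0, 59.3, 44.3, 53.4]
stamp_black 0.87 [0.0, 239.2, 62.4, 70.3] [416.3, -141.6, 112.8, 42.0, -69.4]
stamp_black 0.77 [0.0, 179.4, 16.4, 24.6] [327.4, -100.8, 30.9, 13.0, -38.7]
[252 180  29  33 724] [266.3 196.4] z50 [[431.3 143.7]]
```

View pics/w1.png

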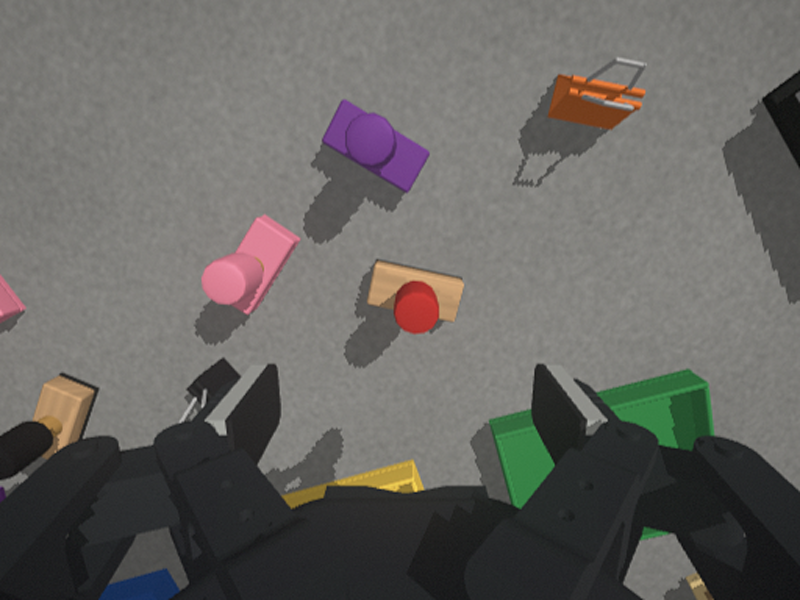

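The wrist view shows the red knob on its wooden base at wrist pixel (266,196), between the pads. The all-pink one at (150,178) and the all-purple one at (237,89) are clear of the fingers, so stamp_red is confirmed.

```bash
python3 -c "
from h import *
go(431.3,143.3,41)"
```

```text
tool-axes shift cm [-0.47  0.24 11.65] TCP [426.  143.  157.5]
tool y yaw 65.8
```

Call:
drive_tool(increments=[[[-0.5, 0.2, 2.5, 0, 0, 0, 70], [0, 0, 3, 0, 0, 0, 70], [0, 0, 3, 0, 0, 0, 70], [0, 0, 2, 0, 0, 0, 70], [0, 0, 1.1, 0, 0, 0, 70], [0, 0, 0, 0, 0, 0, 70], [0, 0, 0, 0, 0, 0, 10], [0, 0, 0, 0, 0, 0, 10], [0, 0, 0, 0, 0, 0, 10], [0, 0, 0, 0, 0, 0, 10], [0, 0, 0, 0, 0, 0, 10]]], squeeze=40)

```text
t: 3.65
ee_pos: [432.4, 142.9, 42.8]
tool_rot: [0.21, 0.978, 0.001, 0.001]
ft_force: [-0.8, 0.3, 6.3]
gripper_width: 25.0
finger_force: 39.1
```

Run:
```python
from h import *
im,I=manip.grab_frame("top"),manip.camera_info("top")
hsv=cv2.cvtColor(im,cv2.COLOR_RGB2HSV); h,s,v=cv2.split(hsv)
for n,lo,hi in (("yellow",20,33),("green",50,80),("blue",100,120)):
    m=((h>=lo)&(h<=hi)&(s>120)).astype(np.uint8)
    print(n,rect(m,11,I).tolist(), rect(m,22,I).tolist())
go(600,40,150,0)
```

```text
yellow [609.5, 6.7, 153.5, 127.9, 83.4] [606.1, 6.6, 151.8, 126.6, 83.4]
green [621.1, 220.5, 151.3, 122.9, 82.0] [617.6, 218.1, 149.7, 121.6, 82.0]
blue [621.4, -227.0, 151.6, 125.7, 84.1] [617.9, -224.6, 150.0, 124.4, 84.1]
tool-axes shift cm [-19.53  -2.49 -10.69] TCP [432.4 142.9  42.8]
tool y yaw 65.8
turn deg 65.8 then shift cm [-10.31  16.78 -10.67]
```

Call:
drive_tool(increments=[[[0, 0, -1.5, 0, 0, 0, 10], [0, 0, -3, 0, 0, 0, 10], [0, 0, -3, 0, 0, 0, 10], [0, 0, 0, 0, 0, 7.5, 10], [0, 0, 0, 0, 0, 7.5, 10], [0, 0, 0, 0, 0, 7.5, 10], [0, 0, 0, 0, 0, 7.5, 10], [0, 0, 0, 0, 0, 7.5, 10], [0, 0, 0, 0, 0, 7.5, 10], [0, 0, 0, 0, 0, 7.5, 10], [0, 0, 0, 0, 0, 7.5, 10]]])

```text
t: 4.8
ee_pos: [431.4, 142.4, 116.3]
tool_rot: [0.673, 0.74, -0.0, 0.0]
ft_force: [0.1, 0.2, 0.3]
gripper_width: 25.0
finger_force: 39.5
```

Run:
```python
from h import *
im,I=snap("wrist","w2")
go(610,43,80)
print(manip.observe()["gripper_width"])
```

```text
tool-axes shift cm [-11.49  16.91   3.63] TCP [431.4 142.4 116.3]
tool y yaw 5.1
24.942041845883224
```

View pics/w2.png

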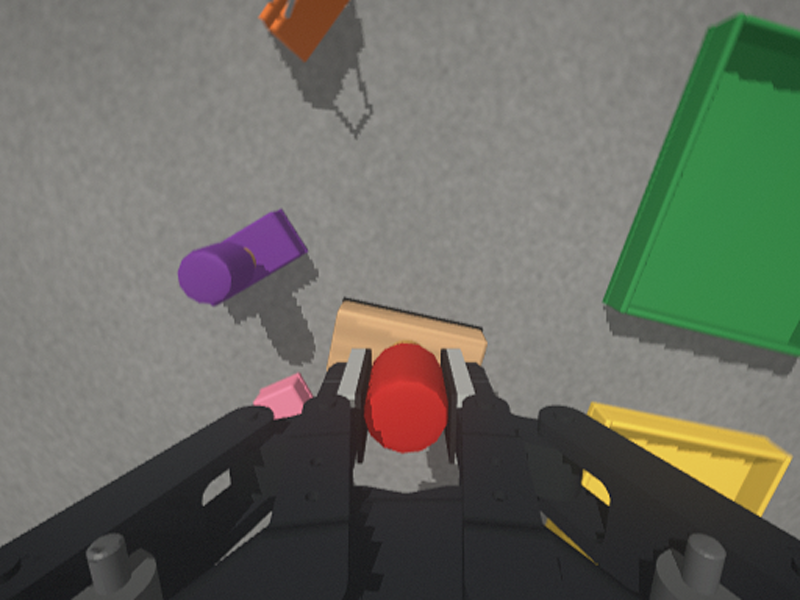

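The red stamp hangs upright in the pads, knob at wrist pixel (260,253), with its base parallel to the yellow tray's short edge.

Call:
drive_tool(increments=[[[-2.3, 3.4, 0, 0, 0, 0, 10], [-2.3, 3.4, 0, 0, 0, 0, 10], [-2.3, 3.4, 0, 0, 0, 0, 10], [-2.3, 3.4, 0, 0, 0, 0, 10], [-2.3, 3.3, 0, 0, 0, 0, 10], [0, 0, 0, 0, 0, 0, 10], [0, 0, 2.5, 0, 0, 0, 10], [0, 0, 2.5, 0, 0, 0, 10], [0, 0, 1.5, 0, 0, 0, 10], [0, 0, 0.5, 0, 0, 0, 10], [0, 0, 0.1, 0, 0, 0, 10], [0, 0, 0, 0, 0, 0, 10]]])

```text
t: 6.05
ee_pos: [611.1, 45.4, 46.2]
tool_rot: [0.67, 0.742, 0.0, 0.0]
ft_force: [-2.6, 0.8, 2.7]
gripper_width: 24.8
finger_force: 40.7
```

Call:
drive_tool(increments=[[[0, 0, 0, 0, 0, 0, 40], [0, 0, 0, 0, 0, 0, 60], [0, 0, 0, 0, 0, 0, 60], [0, 0, -3, 0, 0, 0, 60], [0, 0, -5, 0, 0, 0, 60], [-2.6, -3.5, 0, 0, 0, 0, 60], [-2.6, -3.5, 0, 0, 0, 0, 60], [-2.6, -3.5, 0, 0, 0, 0, 60], [-2.6, -3.5, 0, 0, 0, 0, 60], [-2.6, -3.5, 0, 0, 0, 0, 60], [-2.6, -3.5, 0, 0, 0, 0, 60], [0, 0, 0, 0, 0, 0, 60]]])

```text
t: 7.25
ee_pos: [415.4, -133.6, 125.2]
tool_rot: [0.672, 0.74, -0.001, 0.0]
ft_force: [-0.5, 0.5, 0.2]
gripper_width: 51.2
finger_force: 0.0
```

Run:
```python
from h import *
manip.grab_frame("top")
im,I=snap("wrist","w3")
for d in manip.masks_of("stamp_black","wrist"):
    if d["score"]>.35: print(round(d["score"],2),d["box"],rect(d["region"],18,I).tolist())
h,s,v=cv2.split(cv2.cvtColor(im,cv2.COLOR_RGB2HSV))
m=((v<45)).astype(np.uint8); n,_,st,ce=cv2.connectedComponentsWithStats(m)
for i in range(1,n):
    if st[i,4]>150: print(st[i],ce[i].round(1),"z50",w(ce[i],50,I).round(1))
go(412,-130,41)
```

```text
0.87 [251.2, 274.9, 49.2, 40.1] [446.0, -243.0, 54.1, 33.8, 64.7]
0.79 [112.7, 158.4, 64.3, 65.0] [312.3, -141.4, 63.1, 54.3, -87.6]
0.7 [223.7, 156.0, 59.9, 72.2] [408.9, -135.0, 61.4, 39.2, -51.1]
[ 281   36   58   37 1375] [307.7  54.1] z50 [[439.1 -22.1]]
[192 226  22  71 681] [204.4 262.6] z50 [[ 375.8 -188.8]]
[305 231  16  66 386] [313.4 267. ] z50 [[ 467.6 -184. ]]
[   0  272  150  112 7051] [ 79.7 339.3] z50 [[ 265.2 -278.8]]
[ 375  284  137  100 5003] [445.  346.3] z50 [[ 601.5 -253.9]]
[ 109  311  169   73 3541] [197.  359.2] z50 [[ 373.3 -291.2]]
[ 275  329  136   55 1906] [342.5 363.7] z50 [[ 510.6 -283.2]]
tool-axes shift cm [ 0.18 -0.63  8.46] TCP [ 418.4 -131.1  125.6]
tool y yaw 5.8
```

View pics/w3.png

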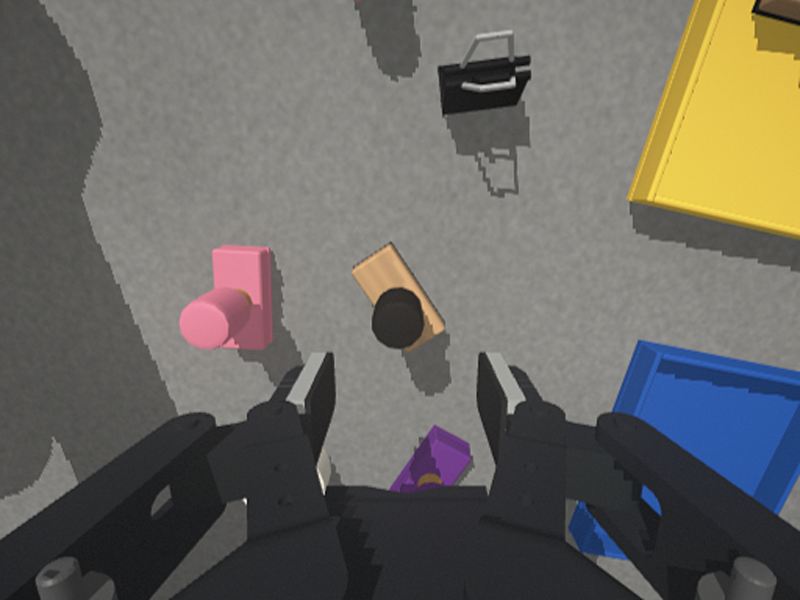

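Wrist view: the black knob on its wooden base is at wrist pixel (254,203) (view (398,318)), the real stamp_black. The pink one at (140,200) and the purple one at (275,295) are the look-alikes. The black clip is at (310,54).

Run:
```python
from h import *
I=manip.camera_info("wrist")
for z in (46,50): print(w([254.7,203.5],z,I))
x,y=w([254.7,203.5],48,I)[0]; go(x,y,41)
```

```text
[[ 414.48919229 -132.62597621]]
[[ 414.4281064 -131.3255623]]
tool-axes shift cm [-0.05 -0.41  8.46] TCP [ 418.4 -131.1  125.6]
tool y yaw 5.8
```

Call:
drive_tool(increments=[[[0, -0.5, 2.5, 0, 0, 0, 60], [0, 0, 3, 0, 0, 0, 60], [0, 0, 2, 0, 0, 0, 60], [0, 0, 0.9, 0, 0, 0, 60], [0, 0, 0, 0, 0, 0, 60], [0, 0, 0, 0, 0, 0, 10], [0, 0, 0, 0, 0, 0, 10], [0, 0, 0, 0, 0, 0, 10], [0, 0, 0, 0, 0, 0, 10], [0, 0, -1.5, 0, 0, 0, 10], [0, 0, -3, 0, 0, 0, 10], [0, 0, -3, 0, 0, 0, 10]]])

```text
t: 8.6
ee_pos: [412.3, -131.5, 116.7]
tool_rot: [0.671, 0.742, -0.0, -0.001]
ft_force: [0.5, -1.2, -0.7]
gripper_width: 25.1
finger_force: 39.4
```

Call:
drive_tool(increments=[[[0, 0, 0, 0, 0, -7.2, 10], [0, 0, 0, 0, 0, -7.2, 10], [0, 0, 0, 0, 0, -7.2, 10], [0, 0, 0, 0, 0, -7.2, 10], [0, 0, 0, 0, 0, -7.2, 10], [0, 0, 0, 0, 0, -7.2, 10], [-1.5, 4, 0, 0, 0, 0, 10], [-1.5, 4, 0, 0, 0, 0, 10], [-1.5, 4, 0, 0, 0, 0, 10], [-1.5, 4, 0, 0, 0, 0, 10], [-1.5, 4, 0, 0, 0, 0, 10], [0, 0, 0, 0, 0, 0, 10]]])

```text
t: 9.8
ee_pos: [603.0, -27.5, 114.1]
tool_rot: [0.349, 0.937, 0.0, -0.001]
ft_force: [-0.4, 0.1, -1.3]
gripper_width: 25.0
finger_force: 39.8
```

Run:
```python
from h import *
im,I=snap("wrist","w4")
go(602,-29,46)
```

```text
tool-axes shift cm [-0.07  0.03  6.85] TCP [601.4 -28.8 114.5]
tool y yaw 49.1
```

View pics/w4.png

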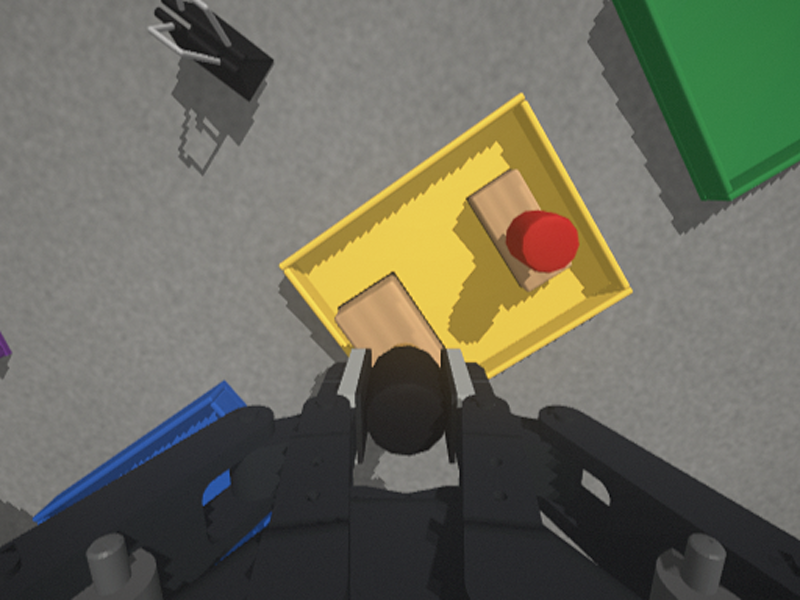

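The red stamp stands upright in the yellow tray (wrist pixel about (335,147)). The black stamp hangs upright over the other half, so I lower it.

Call:
drive_tool(increments=[[[0, 0, 2.5, 0, 0, 0, 10], [0, 0, 2.5, 0, 0, 0, 10], [0, 0, 1.3, 0, 0, 0, 10], [0, 0, 0.5, 0, 0, 0, 10], [0, 0, 0, 0, 0, 0, 10], [0, 0, 0, 0, 0, 0, 10], [0, 0, 0, 0, 0, 0, 40], [0, 0, 0, 0, 0, 0, 60], [0, 0, 0, 0, 0, 0, 60], [0, 0, -3, 0, 0, 0, 60], [0, 0, -5, 0, 0, 0, 60], [0, 0, 0, 0, 0, 0, 60]]])

```text
t: 11.05
ee_pos: [604.4, -30.4, 136.8]
tool_rot: [0.35, 0.937, 0.002, 0.007]
ft_force: [1.0, 0.1, 0.1]
gripper_width: 51.5
finger_force: 0.0
```

Call:
drive_tool(increments=[[[0, 0, 0, 0, 0, 7.8, 100], [0, 0, 0, 0, 0, 7.8, 100], [0, 0, 0, 0, 0, 7.8, 100], [0, 0, 0, 0, 0, 7.8, 100], [0, 0, 0, 0, 0, 7.8, 100], [1.1, -3.8, 0, 0, 0, 0, 100], [1.1, -3.8, 0, 0, 0, 0, 100], [1.1, -3.8, 0, 0, 0, 0, 100], [1.1, -3.8, 0, 0, 0, 0, 100], [0, 0, 0, 0, 0, 0, 100], [0, 0, 0, 0, 0, 0, 100]]])

```text
t: 12.15
ee_pos: [443.6, -13.0, 129.0]
tool_rot: [0.643, 0.766, 0.001, 0.001]
ft_force: [0.8, 0.0, 0.4]
gripper_width: 85.4
finger_force: 0.0
```

Run:
```python
from h import *
im,I=snap("wrist","w5",(140,80,380,280))
for q in ("clip_black","clip_orange"):
  for d in manip.masks_of(q,"wrist"):
    if d["score"]>.35: print(q,round(d["score"],2),d["box"],rect(d["region"],15,I).tolist())
h,s,v=cv2.split(cv2.cvtColor(im,cv2.COLOR_RGB2HSV))
go(443,-11,20)
```

```text
clip_black 0.56 [233.3, 177.0, 50.8, 42.4] [444.7, -16.3, 42.9, 38.7, 10.0]
tool-axes shift cm [ 0.25 -0.14 10.89] TCP [444.6 -13.2 128.9]
tool y yaw 10.0
```

View pics/w5.png

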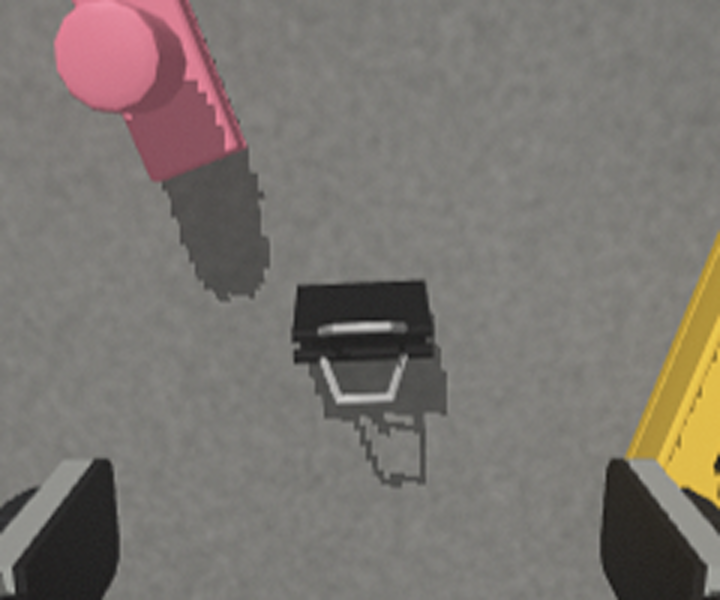

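The crop shows the black clip level in the frame. Its jaw-line centre is at crop (363,348), full pixel (261,196), and its spine back edge at crop (360,284), full (260,174.7).

Run:
```python
from h import *
I=manip.camera_info("wrist")
f=lambda u,v:[140+u/3,80+v/3]
print("jaw centre z30",w([f(363,348)],30,I)); 
e=w([f(296,286),f(424,282)],0,I); d=e[1]-e[0]; print("spine edge",e,np.linalg.norm(d),np.degrees(np.arctan2(d[1],d[0])))
e=w([f(293,350),f(433,347)],30,I); d=e[1]-e[0]; print("jaws",e,np.linalg.norm(d),np.degrees(np.arctan2(d[1],d[0])))
x,y=w([f(363,348)],30,I)[0]; go(x,y,20)
```

```text
jaw centre z30 [[445.84272557 -13.46040832]]
spine edge [[422.61768476  -5.33688539]
 [463.08045312   3.12816134]] 41.33875469193183 11.816191053430675
jaws [[425.85243151 -17.59717339]
 [465.86916284  -9.62608959]] 40.802903857130026 11.26550899428964
tool-axes shift cm [-0.04  0.1  10.89] TCP [444.6 -13.2 128.9]
tool y yaw 10.0
```

Call:
drive_tool(increments=[[[0, 0.1, 2.5, 0, 0, -1.5, 80], [0, 0, 3, 0, 0, 0, 80], [0, 0, 3, 0, 0, 0, 80], [0, 0, 1.9, 0, 0, 0, 80], [0, 0, 0.5, 0, 0, 0, 80], [0, 0, 0, 0, 0, 0, 80], [0, 0, 0, 0, 0, 0, 60], [0, 0, 0, 0, 0, 0, 40], [0, 0, 0, 0, 0, 0, 30], [0, 0, 0, 0, 0, 0, 30], [0, 0, 0, 0, 0, 0, 30]]])

```text
t: 13.4
ee_pos: [445.7, -13.0, 20.8]
tool_rot: [0.633, 0.774, 0.001, 0.001]
ft_force: [0.0, 0.6, 6.4]
gripper_width: 39.9
finger_force: 41.4
```

Call:
drive_tool(increments=[[[0, 0, -1.5, 0, 0, 0, 30], [0, 0, -3.5, 0, 0, 0, 30], [0, 0, -4, 0, 0, 0, 30], [0, 0, 0, 0, 0, 6, 30], [0, 0, 0, 0, 0, 6, 30], [0, 0, 0, 0, 0, 5.5, 30], [-3.2, 3.8, 0, 0, 0, 0, 30], [-3.2, 3.8, 0, 0, 0, 0, 30], [-3.2, 3.8, 0, 0, 0, 0, 30], [-3.2, 3.9, 0, 0, 0, 0, 30], [-3.1, 3.9, 0, 0, 0, 0, 30], [0, 0, 0, 0, 0, 0, 30]]])

```text
t: 14.6
ee_pos: [620.0, -194.8, 105.6]
tool_rot: [0.744, 0.668, -0.001, -0.001]
ft_force: [-0.0, 1.5, -1.1]
gripper_width: 40.2
finger_force: 40.8
```

Run:
```python
from h import *
im,I=snap("wrist","w6")
go(621,-192,24.5)
h,s,v=cv2.split(cv2.cvtColor(im,cv2.COLOR_RGB2HSV))
```

```text
tool-axes shift cm [0.08 0.24 8.2 ] TCP [ 618.8 -192.7  106.5]
tool y yaw -6.2
```

View pics/w6.png

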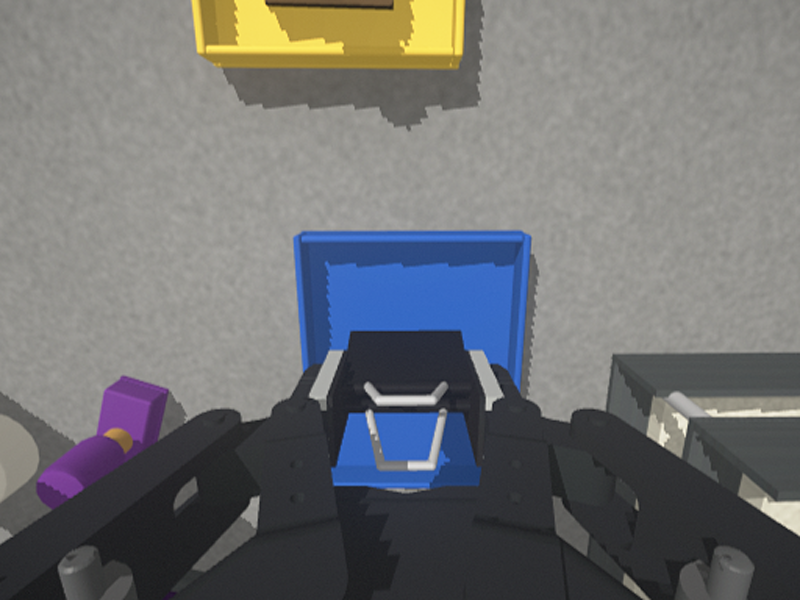

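The clip is held level and aligned with the blue tray, whose +y rim runs from view (297,234) to (530,234). I work out the tray pose from that edge.

Run:
```python
from h import *
I=manip.camera_info("wrist")
e=w(np.array([[297,234],[530,234]])/1.5625,22,I); d=e[1]-e[0]; u=d/np.linalg.norm(d); n=np.array([u[1],-u[0]])
print(e,np.linalg.norm(d),np.degrees(np.arctan2(u[1],u[0])),"centre",e.mean(0)+75*n)
g=e.mean(0)+75*n-33*n; print(g); go(*g,24.5)
```

```text
[[ 568.76036651 -145.61814581]
 [ 684.66924603 -158.01683871]] 116.57013313036204 -6.105672734864247 centre [ 618.73761741 -226.39204863]
[ 622.24758051 -193.57924382]
tool-axes shift cm [-0.06  0.38  8.2 ] TCP [ 618.8 -192.7  106.5]
tool y yaw -6.2
```

Call:
drive_tool(increments=[[[-0.1, 0.3, 2, 0, 0, 0, 30], [0, 0, 2.5, 0, 0, 0, 30], [0, 0, 2, 0, 0, 0, 30], [0, 0, 1, 0, 0, 0, 30], [0, 0, 0.5, 0, 0, 0, 30], [0, 0, 0, 0, 0, 0, 30], [0, 0, 0, 0, 0, 0, 30]]])

```text
t: 15.35
ee_pos: [621.9, -192.2, 30.8]
tool_rot: [0.743, 0.669, 0.001, 0.001]
ft_force: [0.8, 0.0, -0.4]
gripper_width: 40.4
finger_force: 40.8
```

Run:
```python
from h import *
for i in range(4): manip.grab_frame("top"); o=manip.observe(); print(np.round(o["ee_pos"],1),np.round(o["ft_force"],1),np.round(o["q"],4))
```

```text
[ 622.  -192.3   30.9] [ 0.3 -0.1 -0.2] [-3.5660e-01  5.5780e-01  1.2257e+00  1.0000e-04  1.3557e+00 -2.5160e-01]
[ 622.  -192.3   30.8] [-0.4  0.1 -0.1] [-3.5660e-01  5.5800e-01  1.2256e+00  1.0000e-04  1.3557e+00 -2.5160e-01]
[ 621.9 -192.3   30.5] [ 0.3  0.1 -1. ] [-3.5660e-01  5.5830e-01  1.2258e+00  1.0000e-04  1.3556e+00 -2.5160e-01]
[ 621.7 -192.3   30.2] [ 0.3  0.4 -0.6] [-3.5670e-01  5.5850e-01  1.2260e+00  1.0000e-04  1.3556e+00 -2.5160e-01]
```

Call:
drive_tool(increments=[[[0, 0, 0.3, 0, 0, 0, 30], [0, 0, 0.2, 0, 0, 0, 30], [0, 0, 0, 0, 0, 0, 30], [0, 0, 0, 0, 0, 0, 30], [0, 0, 0, 0, 0, 0, 45], [0, 0, 0, 0, 0, 0, 62], [0, 0, 0, 0, 0, 0, 62], [0, 0, -2, 0, 0, 0, 62], [0, 0, -4, 0, 0, 0, 62], [0, 0, -5, 0, 0, 0, 62]]])

```text
t: 16.55
ee_pos: [619.9, -191.6, 132.4]
tool_rot: [0.743, 0.669, -0.001, -0.003]
ft_force: [0.5, -0.1, 0.8]
gripper_width: 53.0
finger_force: 0.0
```

Run:
```python
from h import *
im,I=snap("top","t2",(120,100,440,290))
for i in range(3): manip.grab_frame("top")
go(351,-258,140)
for d in manip.masks_of("tape","top"): print(round(d["score"],2),rect(d["region"],24,I))
```

```text
tool-axes shift cm [ -9.37 -26.26  -0.5 ] TCP [ 622.  -192.4  135.8]
tool y yaw -6.0
0.67 [604.8   6.  149.8 128.3  83.5]
0.65 [ 348.7 -261.    54.9   51.2   -6.6]
```

View pics/t2.png

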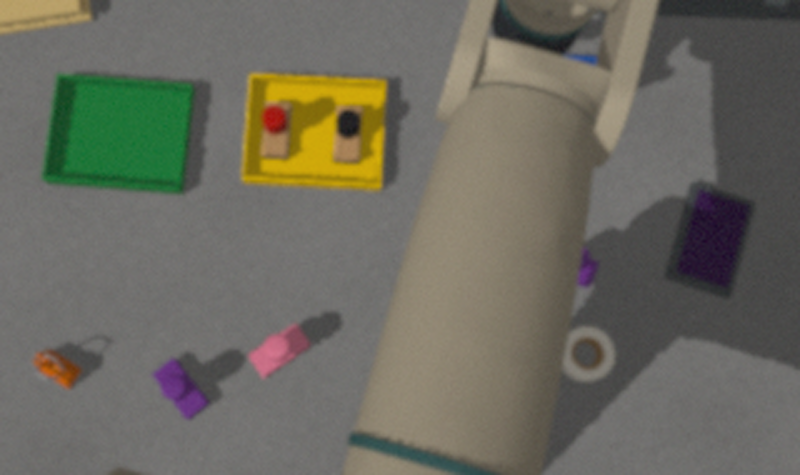

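Both stamps stand upright in the yellow tray, at top pixels of about (230,150) and (259,152). The tape is free at about (354,241), so it goes next.

Call:
drive_tool(increments=[[[0, 0, 0, 0, 0, 7.7, 100], [0, 0, 0, 0, 0, 7.7, 100], [0, 0, 0, 0, 0, 7.7, 100], [0, 0, 0, 0, 0, 7.7, 100], [0, 0, 0, 0, 0, 7.7, 100], [0, 0, 0, 0, 0, 7.7, 100], [0, 0, 0, 0, 0, 7.7, 100], [-3.9, -1.1, 0, 0, 0, 0, 100], [-3.9, -1.1, 0, 0, 0, 0, 100], [-3.9, -1.1, 0, 0, 0, 0, 100], [-3.9, -1.1, 0, 0, 0, 0, 100], [-3.9, -1.1, 0, 0, 0, 0, 100]]])

```text
t: 18.0
ee_pos: [422.6, -241.9, 131.9]
tool_rot: [0.966, 0.26, -0.001, -0.001]
ft_force: [-0.4, -1.3, 0.3]
gripper_width: 85.6
finger_force: 0.0
```

Call:
drive_tool(increments=[[[-3.7, -1.2, 0, 0, 0, 0, 100], [-3.7, -1.2, 0, 0, 0, 0, 100], [0, 0, 0, 0, 0, 0, 100], [0, 0, 0, 0, 0, 0, 100]]])

```text
t: 18.4
ee_pos: [348.2, -258.3, 133.0]
tool_rot: [0.966, 0.259, -0.0, -0.001]
ft_force: [1.0, 0.0, 0.3]
gripper_width: 85.2
finger_force: 0.0
```

Run:
```python
from h import *
for i in range(3): manip.grab_frame("wrist")
im,I=snap("wrist","w7")
for d in manip.masks_of("tape","wrist"):
    if d["score"]>.35:
        print(round(d["score"],2),np.round(d["box"]),"z24",rect(d["region"],24,I),"z12",rect(d["region"],12,I)); last=d
h,s,v=cv2.split(cv2.cvtColor(im,cv2.COLOR_RGB2HSV))
go(349.5,-259,18)
```

```text
0.74 [233. 162.  59.  60.] z24 [ 350.5 -263.1   56.8   54.9    3.5] z12 [ 347.7 -265.1   59.6   57.7    3.5]
tool-axes shift cm [-0.04  0.08 11.59] TCP [ 349.5 -258.2  133.9]
tool y yaw -59.9
```

View pics/w7.png

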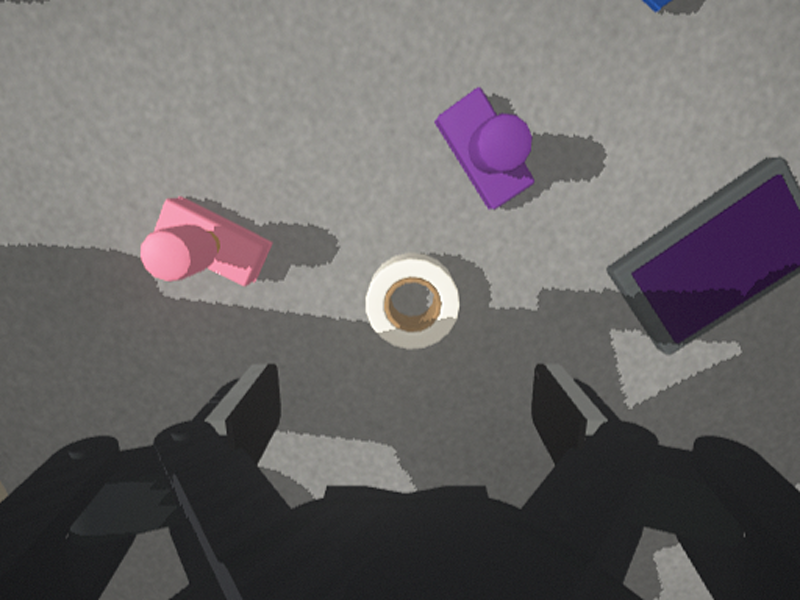

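Run:
```python
from h import *
I=manip.camera_info("wrist")
x,y=w(np.array([412.5,303.5])/1.5625,24,I)[0]; print(x,y); print(np.diff(w(np.array([[366,303],[459,303]])/1.5625,24,I),axis=0))
go(x,y,18)
```

```text
350.0893410321219 -263.17723500057093
[[ 27.3577135  -47.03995846]]
tool-axes shift cm [-0.2   0.47 11.59] TCP [ 349.5 -258.2  133.9]
tool y yaw -59.9
```

The tape ring is centred at view (412,304), with the fingers clear of the look-alikes and the ink pad. Both cameras agree to within 4 mm, so I grip it from outside.

Call:
drive_tool(increments=[[[-0.1, 0.4, 2.5, 0, 0, 0, 100], [0, 0, 3.5, 0, 0, 0, 100], [0, 0, 3, 0, 0, 0, 100], [0, 0, 2, 0, 0, 0, 100], [0, 0, 0.7, 0, 0, 0, 100], [0, 0, 0, 0, 0, 0, 100], [0, 0, 0, 0, 0, 0, 80], [0, 0, 0, 0, 0, 0, 60], [0, 0, 0, 0, 0, 0, 45], [0, 0, 0, 0, 0, 0, 45], [0, 0, 0, 0, 0, 0, 45]]])

```text
t: 19.75
ee_pos: [350.9, -263.2, 19.1]
tool_rot: [0.966, 0.259, 0.001, 0.001]
ft_force: [-1.4, 1.9, 6.8]
gripper_width: 55.0
finger_force: 41.3
```

Call:
drive_tool(increments=[[[0, 0, -2, 0, 0, 0, 45], [0, 0, -4, 0, 0, 0, 45], [0, 0, -5, 0, 0, 0, 45], [3.6, -2.2, 0, 0, 0, 0, 45], [3.6, -2.2, 0, 0, 0, 0, 45], [3.6, -2.2, 0, 0, 0, 0, 45], [3.6, -2.2, 0, 0, 0, 0, 45], [3.6, -2.2, 0, 0, 0, 0, 45], [3.6, -2.2, 0, 0, 0, 0, 45], [3.6, -2.2, 0, 0, 0, 0, 45], [3.6, -2.2, 0, 0, 0, 0, 45], [3.6, -2.2, 0, 0, 0, 0, 45]]])

```text
t: 20.95
ee_pos: [532.1, 72.9, 128.4]
tool_rot: [0.966, 0.26, 0.001, 0.0]
ft_force: [1.3, -0.5, -0.3]
gripper_width: 54.9
finger_force: 42.6
```

Call:
drive_tool(increments=[[[3.6, -2.2, 0, 0, 0, 0, 45], [3.6, -2.2, 0, 0, 0, 0, 45], [3.6, -2.2, 0, 0, 0, 0, 45], [3.6, -2.2, 0, 0, 0, 0, 45], [0, 0, 0, 0, 0, 0, 45], [0, 0, 0, 0, 0, 0, 45]]])

```text
t: 21.55
ee_pos: [611.7, 220.1, 127.2]
tool_rot: [0.966, 0.26, -0.0, 0.0]
ft_force: [-0.1, -0.3, -0.8]
gripper_width: 55.0
finger_force: 42.6
```

Run:
```python
from h import *
for i in range(4): manip.grab_frame("wrist")
im,I=snap("wrist","w8")
h,s,v=cv2.split(cv2.cvtColor(im,cv2.COLOR_RGB2HSV))
go(617,217,22); print(manip.observe()["gripper_width"])
```

```text
tool-axes shift cm [ 0.37  0.38 10.61] TCP [611.8 218.4 128.1]
tool y yaw -60.0
55.034607590135984
```

View pics/w8.png

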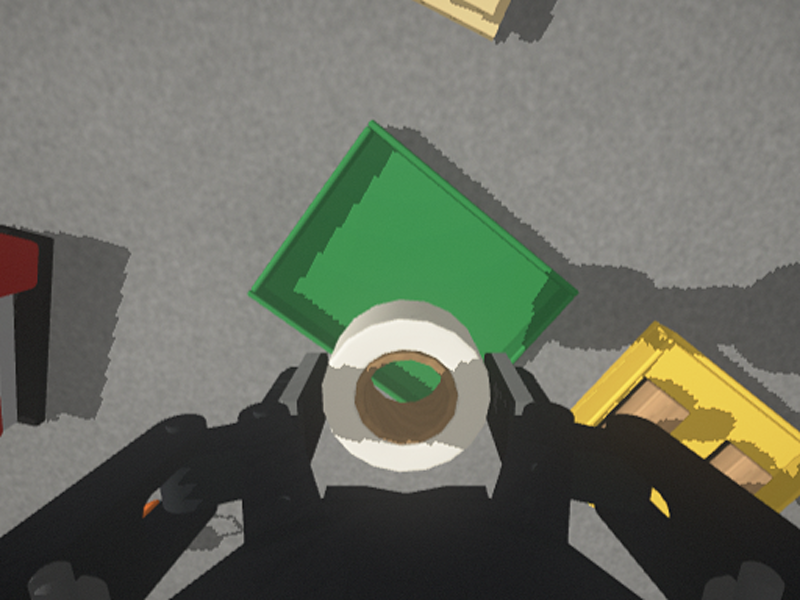

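The tape hangs level in the pads at view (405,385). Three green-tray rim corners show at view (373,122), (576,292) and (249,293), and I use them to fix the tray's centre.

Run:
```python
from h import *
I=manip.camera_info("wrist")
A,B,C=w(np.array([[373,122],[576,292],[249,293]])/1.5625,22,I)
print(A,B,C,"AB",np.linalg.norm(A-B),"AC",np.linalg.norm(A-C)); c=(B+C)/2; print("centre",c,"y-axis yaw",np.degrees(np.arctan2(*(A-B)[::-1])),np.degrees(np.arctan2(*(A-C)[::-1])))
go(*c,22)
```

```text
[687.17276893 280.76612206] [666.04070474 136.53852291] [571.94042304 298.21644529] AB 145.76750150323312 AC 116.54615961136834
centre [618.99056389 217.3774841 ] y-axis yaw 81.66439865159039 -8.611213737007043
tool-axes shift cm [ 0.56  0.45 10.61] TCP [611.8 218.4 128.1]
tool y yaw -60.0
```

Call:
drive_tool(increments=[[[0.3, 0.2, 2, 0, 0, 0, 45], [0.3, 0.2, 3, 0, 0, 0, 45], [0, 0, 3, 0, 0, 0, 45], [0, 0, 1.5, 0, 0, 0, 45], [0, 0, 0.5, 0, 0, 0, 45], [0, 0, 0.2, 0, 0, 0, 45], [0, 0, 0.1, 0, 0, 0, 45], [0, 0, 0, 0, 0, 0, 45], [0, 0, 0, 0, 0, 0, 45], [0, 0, 0, 0, 0, 0, 45]]])

```text
t: 22.8
ee_pos: [619.3, 219.2, 25.1]
tool_rot: [0.966, 0.26, 0.001, -0.0]
ft_force: [-0.6, 0.2, -1.0]
gripper_width: 55.1
finger_force: 42.6
```

Call:
drive_tool(increments=[[[0, 0, 0.2, 0, 0, 0, 45], [0, 0, 0.1, 0, 0, 0, 45], [0, 0, 0, 0, 0, 0, 45], [0, 0, 0, 0, 0, 0, 45], [0, 0, 0, 0, 0, 0, 45]]])

```text
t: 23.3
ee_pos: [619.4, 219.2, 23.2]
tool_rot: [0.966, 0.26, 0.001, 0.0]
ft_force: [-4.2, -1.5, 8.2]
gripper_width: 55.0
finger_force: 43.3
```

Call:
drive_tool(increments=[[[0, 0, 0, 0, 0, 0, 80], [0, 0, 0, 0, 0, 0, 80], [0, 0, 0, 0, 0, 0, 80], [0, 0, -2, 0, 0, 0, 80], [0, 0, -4, 0, 0, 0, 80], [0, 0, -5, 0, 0, 0, 80], [0, 0, 0, 0, 0, 7.6, 80], [0, 0, 0, 0, 0, 7.6, 80], [0, 0, 0, 0, 0, 7.6, 80], [0, 0, 0, 0, 0, 7.6, 80], [0, 0, 0, 0, 0, 7.6, 80], [0, 0, 0, 0, 0, 7.6, 80]]])

```text
t: 24.5
ee_pos: [618.8, 219.0, 130.9]
tool_rot: [0.99, -0.138, -0.0, 0.0]
ft_force: [0.3, -0.7, 0.3]
gripper_width: 68.2
finger_force: 0.0
```

Call:
drive_tool(increments=[[[0, 0, 0, 0, 0, 7.4, 80], [-3.7, 0.5, 0, 0, 0, 0, 80], [-3.7, 0.5, 0, 0, 0, 0, 80], [-3.7, 0.5, 0, 0, 0, 0, 80], [-3.7, 0.5, 0, 0, 0, 0, 80], [-3.7, 0.5, 0, 0, 0, 0, 80], [-3.7, 0.5, 0, 0, 0, 0, 80], [-3.5, 0.4, 0, 0, 0, 0, 80], [0, 0, 0, 0, 0, 0, 80], [0, 0, 0, 0, 0, 0, 80]]])

```text
t: 25.5
ee_pos: [368.8, 288.1, 131.6]
tool_rot: [0.98, -0.198, 0.0, -0.0]
ft_force: [0.1, 0.4, -0.3]
gripper_width: 68.2
finger_force: 0.0
```

Run:
```python
from h import *
for i in range(4): manip.grab_frame("wrist")
im,I=snap("wrist","w9")
cv2.imwrite("pics/w9c.png",cv2.resize(im[80:280,140:380,::-1],None,fx=3,fy=3,interpolation=cv2.INTER_CUBIC))
h,s,v=cv2.split(cv2.cvtColor(im,cv2.COLOR_RGB2HSV)); m=((h>4)&(h<18)&(s>180)&(v>60))
print(rect(m,15,I)); go(369,288,20); print(manip.observe()["q"])
```

```text
[371.  295.7   7.7   1.2  58.6]
tool-axes shift cm [-0.08 -0.02 11.12] TCP [369.7 287.5 131.2]
tool y yaw -113.0
[ 5.82131578e-01 -4.00603397e-02  1.72380580e+00 -2.65137605e-05
  1.45799361e+00  2.55419068e+00]
```

View pics/w9c.png

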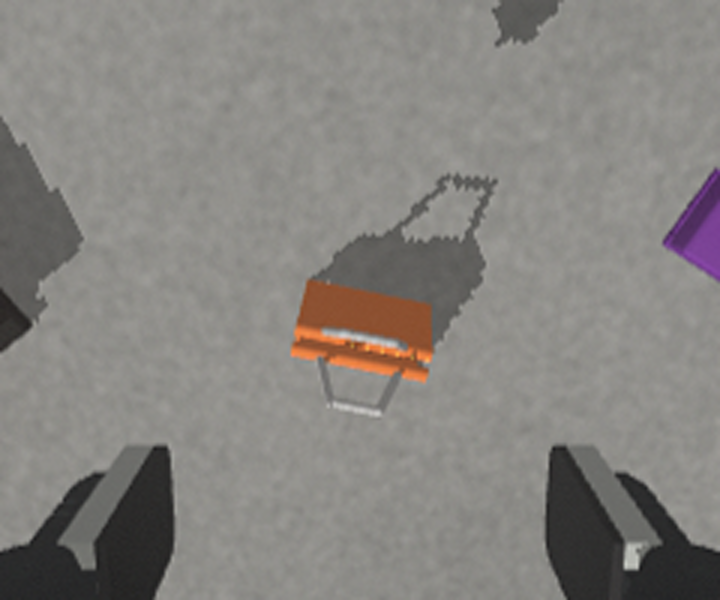

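The orange clip is in the middle of the crop, about 10° off level. Its jaws run from crop (295,340) to (431,365) and its spine back edge from (310,283) to (432,307).

Run:
```python
from h import *
I=manip.camera_info("wrist")
f=lambda u,v:[140+u/3,80+v/3]
for nm,z,a,b in (("spine",0,(310,283),(432,307)),("jaw",30,(295,340),(431,364.5))):
    e=w([f(*a),f(*b)],z,I); d=e[1]-e[0]; L=np.linalg.norm(d); print(nm,e.mean(0),L,np.degrees(np.arctan2(d[1],d[0])))
    if z==0: u=d/L; print("centre",e.mean(0)+12*np.array([u[1],-u[0]]),e.mean(0)-12*np.array([u[1],-u[0]]))
    else: yaw=np.degrees(np.arctan2(d[1],d[0])); go(*e.mean(0),20,yaw)
```

```text
spine [375.70744225 279.4560894 ] 40.711391495750576 -124.34941845932755
centre [365.800099   286.22694973] [385.6147855  272.68522906]
jaw [367.09424    286.13868952] 40.789649827430374 -123.62129272803425
tool-axes shift cm [-0.18  0.22 11.12] TCP [369.7 287.5 131.2]
tool y yaw -113.0
turn deg 10.6 then shift cm [-0.14  0.26 11.12]
```

Call:
drive_tool(increments=[[[0, 0, 0, 0, 0, 5.4, 80], [0, 0, 0, 0, 0, 5.4, 80], [-0.15, 0.3, 2.5, 0, 0, 0, 80], [0, 0, 3.5, 0, 0, 0, 80], [0, 0, 3, 0, 0, 0, 80], [0, 0, 1.4, 0, 0, 0, 80], [0, 0, 0.5, 0, 0, 0, 80], [0, 0, 0, 0, 0, 0, 80], [0, 0, 0, 0, 0, 0, 55], [0, 0, 0, 0, 0, 0, 40], [0, 0, 0, 0, 0, 0, 30], [0, 0, 0, 0, 0, 0, 30]]])

```text
t: 26.95
ee_pos: [367.0, 286.7, 23.7]
tool_rot: [0.957, -0.29, 0.001, -0.001]
ft_force: [-0.9, -0.7, 6.8]
gripper_width: 40.0
finger_force: 41.3
```

Call:
drive_tool(increments=[[[0, 0, -2, 0, 0, 0, 30], [0, 0, -4, 0, 0, 0, 30], [0, 0, -5, 0, 0, 0, 30], [0, 0, 0, 0, 0, -7.8, 30], [0, 0, 0, 0, 0, -7.8, 30], [0, 0, 0, 0, 0, -7.8, 30], [0, 0, 0, 0, 0, -7.8, 30], [0, 0, 0, 0, 0, -7.8, 30], [0, 0, 0, 0, 0, -7.8, 30], [0, 0, 0, 0, 0, -7.8, 30], [0, 0, 0, 0, 0, -7.8, 30], [0, 0, 0, 0, 0, -7.8, 30]]])

```text
t: 28.15
ee_pos: [366.0, 286.1, 132.4]
tool_rot: [0.949, 0.316, 0.0, -0.0]
ft_force: [-1.2, 0.6, -0.8]
gripper_width: 39.7
finger_force: 40.6
```

Call:
drive_tool(increments=[[[0, 0, 0, 0, 0, -7.8, 30], [0, 0, 0, 0, 0, -7.8, 30], [0, 0, 0, 0, 0, -7.8, 30], [0, 0, 0, 0, 0, -7.8, 30], [0, 0, 0, 0, 0, -7.8, 30], [0, 0, 0, 0, 0, -7.8, 30], [0, 0, 0, 0, 0, 0, 30], [0, 0, 0, 0, 0, 0, 30]]])

```text
t: 28.95
ee_pos: [366.0, 286.1, 132.4]
tool_rot: [0.749, 0.663, 0.0, -0.0]
ft_force: [0.4, -0.5, 0.6]
gripper_width: 39.8
finger_force: 40.6
```

Run:
```python
from h import *
go(615.2,-259.2,24.5,-6.1); print(manip.observe()["gripper_width"])
```

```text
tool-axes shift cm [-51.13  31.32  10.78] TCP [366.  286.1 132.4]
tool y yaw -6.9
turn deg -0.8 then shift cm [-51.58  30.57  10.78]
39.79423407656558
```

Call:
drive_tool(increments=[[[-3.4, 2.1, 0, 0, 0, 0, 30], [-3.4, 2.1, 0, 0, 0, 0, 30], [-3.4, 2.1, 0, 0, 0, 0, 30], [-3.4, 2.1, 0, 0, 0, 0, 30], [-3.4, 2.1, 0, 0, 0, 0, 30], [-3.4, 2.1, 0, 0, 0, 0, 30], [-3.4, 2.1, 0, 0, 0, 0, 30], [-3.4, 2.1, 0, 0, 0, 0, 30], [-3.4, 2.1, 0, 0, 0, 0, 30], [-3.4, 2.1, 0, 0, 0, 0, 30], [-3.4, 2.1, 0, 0, 0, 0, 30], [-3.4, 2.1, 0, 0, 0, 0, 30]]])

```text
t: 30.15
ee_pos: [569.0, -150.1, 132.2]
tool_rot: [0.749, 0.663, 0.0, -0.0]
ft_force: [-0.5, 1.7, -0.6]
gripper_width: 39.7
finger_force: 40.6
```

Call:
drive_tool(increments=[[[-3.4, 2.1, 0, 0, 0, 0, 30], [-3.4, 2.1, 0, 0, 0, 0, 30], [-3.5, 1.9, 0, 0, 0, 0, 30], [0, 0, 0, 0, 0, 0, 30], [0, 0, 0, 0, 0, 0, 30]]])

```text
t: 30.65
ee_pos: [616.8, -258.5, 131.3]
tool_rot: [0.749, 0.663, -0.0, -0.001]
ft_force: [-0.1, 1.2, 0.1]
gripper_width: 40.2
finger_force: 40.7
```

Run:
```python
from h import *
for i in range(4): manip.grab_frame("wrist")
im,I=snap("wrist","w10")
go(615.2,-259.2,26.4,-6.1); print(manip.observe()["gripper_width"])
```

```text
tool-axes shift cm [-0.25 -0.17 10.64] TCP [ 617.2 -256.9  132.8]
tool y yaw -6.7
turn deg -0.6 then shift cm [-0.25 -0.18 10.64]
40.11916002018981
```

View pics/w10.png

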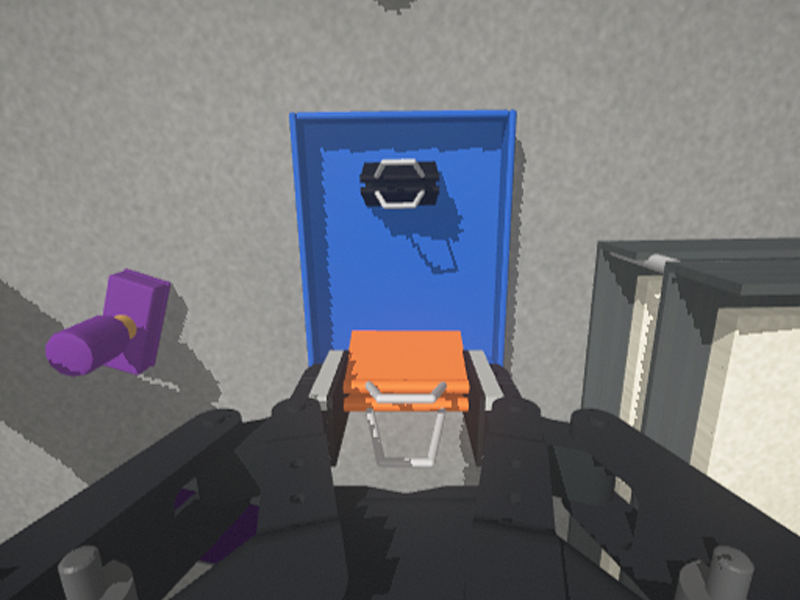

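The black clip stands upright in the blue tray at view (400,185), and the orange clip hangs level over the other half. I check the clearance to the grey letter tray on the right (edge at view x of about 600), then lower.

Run:
```python
from h import *
I=manip.camera_info("wrist")
for z in (0,60,100): print(z,w(np.array([[600,242],[583,395]])/1.5625,z,I).round(0).tolist())
```

```text
0 [[740.0, -240.0], [729.0, -344.0]]
60 [[713.0, -229.0], [705.0, -309.0]]
100 [[696.0, -221.0], [689.0, -285.0]]
```

Call:
drive_tool(increments=[[[-0.2, -0.2, 2.5, 0, 0, 0, 30], [0, 0, 3, 0, 0, 0, 30], [0, 0, 2.5, 0, 0, 0, 30], [0, 0, 1.4, 0, 0, 0, 30], [0, 0, 0.6, 0, 0, 0, 30], [0, 0, 0.2, 0, 0, 0, 30], [0, 0, 0, 0, 0, 0, 30], [0, 0, 0, 0, 0, 0, 30], [0, 0, 0, 0, 0, 0, 30]]])

```text
t: 31.8
ee_pos: [615.4, -260.0, 31.5]
tool_rot: [0.747, 0.664, 0.0, 0.001]
ft_force: [-0.1, -0.4, 0.1]
gripper_width: 39.4
finger_force: 40.7
```

Call:
drive_tool(increments=[[[0, 0, 0.2, 0, 0, 0, 30], [0, 0, 0.1, 0, 0, 0, 30], [0, 0, 0, 0, 0, 0, 30], [0, 0, 0, 0, 0, 0, 30], [0, 0, 0, 0, 0, 0, 30]]])

```text
t: 32.3
ee_pos: [615.0, -259.8, 27.8]
tool_rot: [0.747, 0.664, 0.0, 0.0]
ft_force: [-0.8, 0.6, 4.6]
gripper_width: 40.1
finger_force: 41.2
```

Call:
drive_tool(increments=[[[0, 0, 0.1, 0, 0, 0, 30], [0, 0, 0, 0, 0, 0, 30], [0, 0, 0, 0, 0, 0, 45], [0, 0, 0, 0, 0, 0, 62], [0, 0, 0, 0, 0, 0, 62], [0, 0, -2, 0, 0, 0, 62], [0, 0, -4, 0, 0, 0, 62], [0, 0, -5, 0, 0, 0, 62], [4, 0, 0, 0, 0, 0, 62], [4, 0, 0, 0, 0, 0, 62], [4, 0, 0, 0, 0, 0, 62]]])

```text
t: 33.4
ee_pos: [628.8, -139.4, 136.0]
tool_rot: [0.748, 0.664, 0.0, -0.0]
ft_force: [1.1, -0.0, -0.1]
gripper_width: 52.7
finger_force: 0.0
```

Call:
drive_tool(increments=[[[0, -4, -1, 0, 0, 0, 62], [0, -4, -1, 0, 0, 0, 62], [0, -4, -1, 0, 0, 0, 62], [0, -4, -1, 0, 0, 0, 62], [0, 0, 0, 0, 0, 0, 62], [0, 0, 0, 0, 0, 0, 62], [0, 0, 0, 0, 0, 0, 62], [0, 0, 0, 0, 0, 0, 62], [0, 0, 0, 0, 0, 0, 62], [0, 0, 0, 0, 0, 0, 62]]])

```text
t: 34.4
ee_pos: [470.3, -121.8, 175.8]
tool_rot: [0.747, 0.664, -0.0, -0.0]
ft_force: [0.2, 0.1, 0.3]
gripper_width: 52.8
finger_force: 0.0
```

Run:
```python
from h import *
snap("scene","s2",(110,70,420,350))
I=manip.camera_info("top"); manip.grab_frame("top")
for q in ("stapler","inkpad"):
    for d in manip.masks_of(q,"top")[:1]: print(q,round(d["score"],2),rect(d["region"],30 if q=="stapler" else 17,I))
```

```text
stapler 0.88 [468.8 415.1 137.6  43.7  16.2]
inkpad 0.6 [ 461.2 -406.9  109.8   71.4  -22.9]
```

View pics/s2.png

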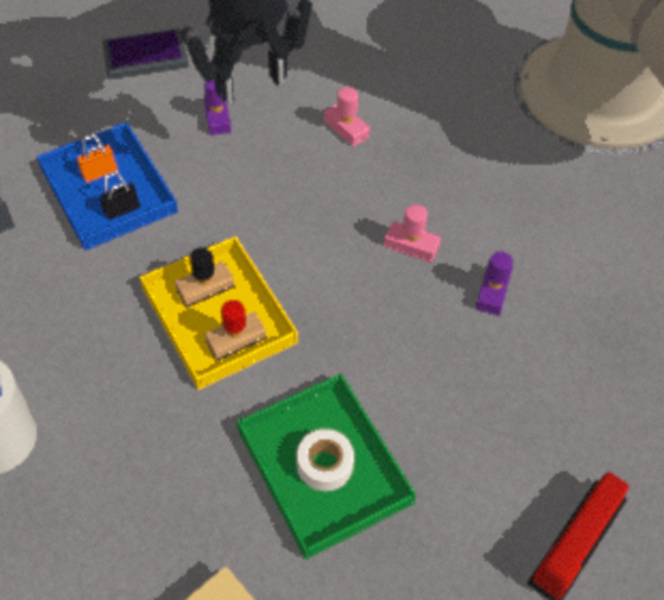

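The scene view shows both clips upright in the blue tray at view (97,160) and (119,200). Both stamps stand upright in the yellow tray at (204,275) and (235,330), and the tape lies flat in the green tray at (325,460). The stapler and ink pad haven't moved, and the gripper is clear.

```bash
python3 -c "
from cell import manip
print(manip.hand_in())"
```

```text
the job is handed in; nothing more can be done
None
```

I handed the job in at about 34 s: both stamps are in the yellow tray, both clips in the blue and the tape in the green, all upright in the last camera view with the stapler and ink pad unmoved; the hand-in returned no verdict.

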